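# Lock the display stand into the stall board and hang the heart plaque

## Task

Set up the display on the stall bench: lift the T-shaped stand out of its rack, pass the toggle at its foot down through the narrow slot in the base board until its collar sits flat on the board, and give it a quarter turn so that its arms lie straight across the slot and it is locked. Then take the heart plaque from its rack, hang it by its window on either of the stand's two hooked arms, behind the upturned tip, and leave it hanging freely. Do not disturb the mug, the flask or the wrench.

Things in the scene. Friction and masses are not known exactly. Their poses are not given: they have to be found in the camera images.
- base_slot (a point): Slot mouth's centre on the top face of the fixed base board, 50 mm above the bench. Board: pale plywood on dark sides, 160 mm (x) by 130 mm. x along the slot (74 mm long), y across it (20 mm wide), z up. Plate round the slot 12 mm thick; below it an open space 130 by 100 mm, 30 mm deep.
- stand_grip (a point): Loose T-shaped stand, about 0.45 kg, upright: centre of its pale wooden crossbar, above the post. x along the arms, z up; the same after a half turn about z. Crossbar 110 mm long, 22 wide, 24 high: pinch it across its width here (post below 20 mm square). Underside of the dark collar (64 mm across, 10 thick) 148 mm below this point, underside of the toggle 176 mm below.
- stand_foot (a point): Centre of the steel toggle under the collar, 170 mm below stand_grip: a bar 62 mm long (parallel to the arms), 14 wide, 12 high, on a round neck 16 mm across and 16 long that can turn in the slot either way. It passes the slot only with the arms along the slot. With the collar flat on the board it is 22 mm below base_slot.
- stand_hook_a (a point): Hanging place on one arm, on top of a steel rod 12 mm across, 75 mm from the post's axis along the stand's +x, 12 mm above stand_grip (level with the crossbar's top). Bare rod from 55 to 94 mm out; then it turns up, its tip (12 mm thick, outer face 106 mm out) rising 14 mm above the rod's top. Stand seated on the board: 210 mm above the bench.
- stand_hook_b (a point): The same hanging place on the other arm (along the stand's -x).
- stand_rack: Fixed wooden rack that holds the stand at the start, 110 by 130 mm, 40 mm high, origin under its centre: two planks 24 mm apart along x; the stand's collar rests on them, the toggle between them. The stand lifts straight out.
- tag_grip (a point): Loose heart plaque, about 0.12 kg, yellow wood, red heart, 14 mm thick (y), x along its width, z up, upright at the start. Centre of the plain tab's width and thickness, 18 mm below its top edge: pinch here across the thickness. Tab 68 mm wide, 45 high; below it a window 40 by 40 mm right through; below that a plate 100 wide, 75 high. Lower edge 142 mm below this point.
- tag_eye (a point): Middle of the upper edge of the plaque's window, 27 mm below tag_grip: this edge rests on the rod when the plaque hangs, the rod passing through the window along the plaque's y.
- tag_rack: Fixed green rack holding the plaque at the start, 140 by 70 mm, 36 mm high, origin under its centre: a groove along x, 30 mm deep. The plaque lifts straight out.
- mug: Bystander: bamboo mug, 72 mm across, 100 mm high, origin under its centre.
- flask: Bystander: bamboo flask with steel cap, 65 mm across, 175 mm high, origin under its centre.
- wrench: Bystander: steel wrench lying on the bench, 160 mm long, beyond the base board; origin under its middle.
Not all that is in view belongs to the job. Of the things like the part that bears tag_grip, leave any that is pink or turquoise; of the rest the larger one is meant.

How it is judged:
By the outcome, as a careful person would: the job done as asked, in the order asked, and still so for the second after the job is handed in, with the robot touching nothing.
It also fails if it takes over 54 s, if anything falls off the work surface, if the arm or the gripper's body presses on something with over 40 N, if the wrist force passes 120 N, or if a joint passes its speed limit or range.

## Robot

A 6-joint arm with a two-finger parallel gripper is mounted at the origin on the work surface. World frame = base frame: x ahead of the robot, y to its left, z up, the work surface at z = 0. Lengths are in m, angles in rad, forces in N, time in s.
With the tool pointing down it reaches from about 0.375 to 0.9 m from the base axis. Payload 3.1 kg.
Tool frame: the origin (TCP) lies at the very end of the fingers, on their centre line; the grasp point (between the pads) lies 19 mm behind it (manip.tcp_to_grasp is the distance from the TCP to the grasp point, in m); z points along the fingers, y is the line along which they close (so a half turn about z gives the same grasp; the last joint's range is limited). The gripper opens to 85 mm and grips with 20 to 120 N. Pads are 22 mm wide; open, the fingers measure 114 mm over their backs; the gripper's body (76 mm by 85 mm) begins 54 mm behind the grasp point. The pads swing forward as they close: fully open they stand 13 mm farther back than shut.
Start: joints at [1.155, 0.527, 1.433, -0, 1.181, -0.178], TCP at [0.147, 0.607, 0.231] pointing down, gripper open.
Joint ranges: [-3.08, 3.08], [-0.75, 2.2], [0.22, 2.44], [-1.43, 4.57], [0, 2.65], [-2.85, 2.85]. Speed limits (rad/s): [2.79, 2.79, 3.14, 3.14, 3.14, 3.14].

## Interface

Orientations are given as a unit quaternion [x, y, z, w].
In Python, from station import manip gives the robot as it stands. The module is installed in compiled form; this text tells all that it offers.
- The arm moves only by the tool step_arm, never from a script. Its argument "commands" is one flat list of numbers, 6 for each row, row after row: the shift along the tool's x, y, z in m, then the turn, a rotation vector about the tool's x, y, z in degrees. A call has exactly 10 rows; each row is the pose to reach, as a shift and turn from the pose commanded when the call began, along the tool's axes at that moment; what a row does not reach only later rows make up. A row lasts 1/10 s, in which the tool goes at most 50 mm and 8.59 degrees, less where a joint would pass 70% of its speed; a pose out of reach is approached as far as the arm can. A call with a gripper value outside its range is refused whole. "jaw" is the opening in per cent of the stroke, from 0 (shut) to 100 (fully open), set as the call begins (left out, the last holds). The fingers move at their own pace and stop on an object; "grip_force" is the grip in N (left out, the last holds). Time passes only in rows, so rows that repeat a pose let the fingers close, or fill a call up. It gives the time, the measured TCP pose, the force, the opening and the grip force at its end, in the units of the state.
- manip.sense(): the state, without advancing time (a new reading comes with each control period).
- manip.snapshot(name): name is "scene" or "top" or "wrist"; returns a dict with "pixels" (480x640x3 uint8, blue, green, red), "fx", "fy", "cx", "cy" (pixels), "R" (3x3) and "t" (3): a world point X has camera coordinates R X + t; the wrist camera has in their place "mount" (4x4, takes a point from camera to tool coordinates, whose origin is the TCP and whose axes are the flange's). Camera axes: x right, y down, z forward; pixel columns grow to the right and rows downward; lengths in m; the calibration is good to about 2 mm. A picture is of the moment at which its call begins: read the wrist's pose just before it. There is no depth.
- manip.sign_off(): hands the job in; it is judged then, once.
The state is a dict: "t": time; "q": joint angles; "qd": joint speeds; "tau": joint torques, N m; "tcp_pos": TCP position; "tool_rot": TCP orientation; "force": force on the tool from outside, world axes, zero at the start; "ft_torque": the same for the moment, N m; "finger_gap": opening from 0.0 (shut) to 1.0 (fully open); "gripper_force": force on a finger pad.
Only numpy, scipy, OpenCV 4.12 (cv2) and the standard library are available. Lean on these libraries where they do the work, as an engineer would, in place of code of your own. Each camera call takes 0.05 s, during which the arm holds its last target. There are 200 camera calls.

## Working session

There is one attempt and no reset: what is moved stays moved. The work goes in short steps, Python scripts to look and compute and a tool call to move; the robot and the scene stay as the last step left them, time stands still between calls to the robot, and variables do not carry over. Pictures are saved under pics/ and viewed, at most 10 in all, crops included, and the job is handed in when it is done.

Besides the shell and the picture viewer there is one more tool, called after "Emit:" as name(argument=value, ...) on one line, values as JSON. step_arm: Moves the arm, as the interface text tells. Its arguments: {"type":"object","properties":{"commands":{"type":"array","items":{"type":"number"}},"jaw":{"type":"number"},"grip_force":{"type":"number"}},"required":["commands"]}

```bash
mkdir -p pics
cat > h.py <<'E'
from station import manip
import numpy as np, cv2
def snap(name,fn):
    s=manip.sense(); d=manip.snapshot(name)
    im=np.array(d["pixels"]); cv2.imwrite("pics/%s.png"%fn,im)
    if name=="wrist":
        from scipy.spatial.transform import Rotation as Ro
        T=np.eye(4);T[:3,:3]=Ro.from_quat(s["tool_rot"]).as_matrix();T[:3,3]=s["tcp_pos"]
        M=np.linalg.inv(T@np.array(d["mount"])); d["R"]=M[:3,:3];d["t"]=M[:3,3]
    np.savez("pics/%s.npz"%fn,**{k:np.array(d[k]) for k in("fx","fy","cx","cy","R","t")}); return im
def onz(fn,uv,z):
    d=np.load("pics/%s.npz"%fn); R,t=d["R"],d["t"]; o=-R.T@t
    u=np.atleast_2d(uv).astype(float)
    r=np.c_[(u[:,0]-d["cx"])/d["fx"],(u[:,1]-d["cy"])/d["fy"],np.ones(len(u))]@R
    return o+r*((z-o[2])/r[:,2])[:,None]
def proj(fn,X):
    d=np.load("pics/%s.npz"%fn); c=np.atleast_2d(X)@d["R"].T+d["t"]
    return np.c_[c[:,0]/c[:,2]*d["fx"]+d["cx"],c[:,1]/c[:,2]*d["fy"]+d["cy"]]
E
python3 - <<'E'
from h import *
for n in("scene","top"):
    snap(n,n+"0"); d=np.load("pics/%s0.npz"%n); print(n,-d["R"].T@d["t"],d["R"].round(2).tolist(),d["fx"])
s=manip.sense();print(s, manip.tcp_to_grasp)
E
```

```text
scene [ 1.04780898 -0.73001016  0.78495459] [[0.84, 0.55, 0.01], [0.32, -0.47, -0.82], [-0.45, 0.69, -0.57]] 528.2687740658477
top [0.41864461 0.0321571  1.07095275] [[-0.02, -1.0, -0.01], [-0.99, 0.02, -0.14], [0.14, 0.0, -0.99]] 481.0289698840999
{'t': 0.1, 'q': array([ 1.15449916e+00,  5.28412413e-01,  1.43376982e+00, -7.02042922e-06,
        1.18137104e+00, -1.78495055e-01]), 'qd': array([ 0.00141833, -0.00216571, -0.00295477, -0.00033068,  0.00185593,
        0.00175622]), 'tau': array([-3.57013660e-04, -4.43304527e+01, -1.78585446e+01, -2.43042095e-04,
        3.93064329e-03, -5.97894385e-06]), 'tcp_pos': array([0.14693929, 0.60682945, 0.23040875]), 'tool_rot': array([ 1.18619709e-01,  9.92939275e-01, -9.38229640e-04, -2.84158642e-04]), 'force': array([ 0.08065464, -0.34150128, -0.27132909]), 'ft_torque': array([-0.00375632, -0.01196767, -0.00244478]), 'gripper_force': 0.0, 'finger_gap': 1.0003863582947752} 0.0187
```

View pics/scene0.png

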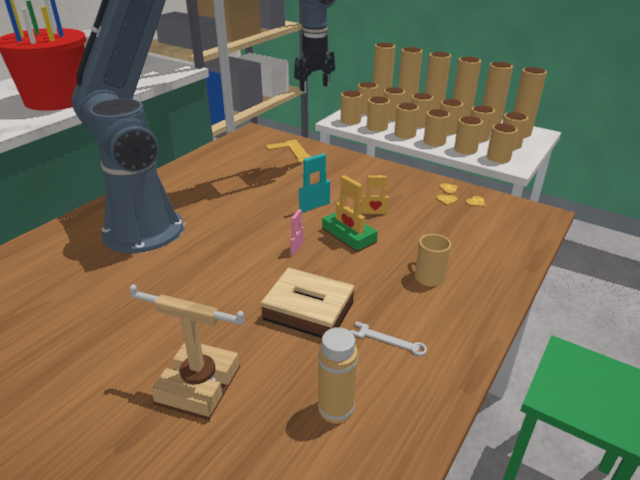

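View pics/top0.png

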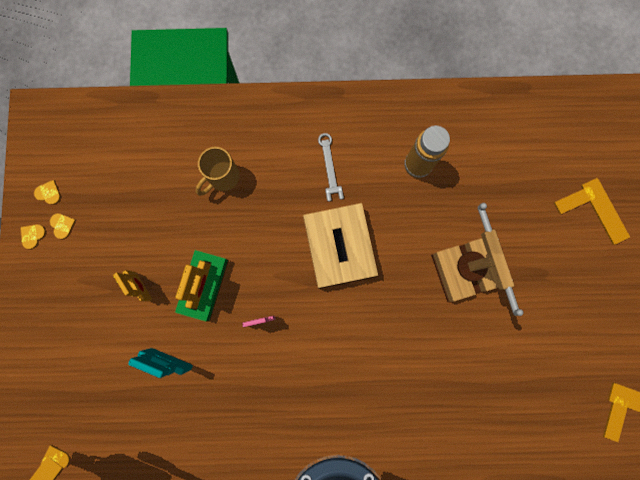

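The scene shows the stand at left front, with tips at (133,290) and (240,317), the slot at (310,293), and the yellow plaque in the green rack at (350,205). In the top view the tips are at (484,207) and (519,314), the slot is near (341,245), and the plaque is near (195,280).

Run:
```python
from h import *
im=cv2.imread("pics/top0.png")
def crop(x,y,w,h): return cv2.resize(im[y:y+h,x:x+w],(400,300),interpolation=cv2.INTER_CUBIC)
a=np.hstack([crop(160,240,80,60+0),crop(280,200,120,90)]);
sc=cv2.imread("pics/scene0.png")
b=np.hstack([crop(430,195,120,130*3//4+30),cv2.resize(sc[160:260,310:410],(400,300))])
cv2.imwrite("pics/c.png",np.vstack([a,b]))
p=onz("top0",[[484,207],[519,314]],.208);print("tips",p,np.linalg.norm(p[1]-p[0]))
q=onz("scene0",[[133,290],[240,317]],.208);print("tips scene",q,np.linalg.norm(q[1]-q[0]))
g=cv2.cvtColor(im,cv2.COLOR_BGR2GRAY)
m=np.zeros_like(g);m[215:275,315:365]=(g[215:275,315:365]<60)*255
c=max(cv2.findContours(m,0,2)[0],key=cv2.contourArea);r=cv2.minAreaRect(c);print(r);
w=onz("top0",cv2.boxPoints(r),.05);print("slot",w)
```

```text
tips [[ 0.59357587 -0.27620777  0.208     ]
 [ 0.39941912 -0.3241681   0.208     ]] 0.19999259027150162
tips scene [[ 0.40901874 -0.33083042  0.208     ]
 [ 0.60186944 -0.28145694  0.208     ]] 0.19907066558309983
((339.6463317871094, 244.6829376220703), (32.89606857299805, 8.381165504455566), 77.90524291992188)
slot [[ 0.58418013 -0.00349129  0.05      ]
 [ 0.58758889 -0.02121025  0.05      ]
 [ 0.51783633 -0.03379773  0.05      ]
 [ 0.51448754 -0.01624054  0.05      ]]
```

View pics/c.png

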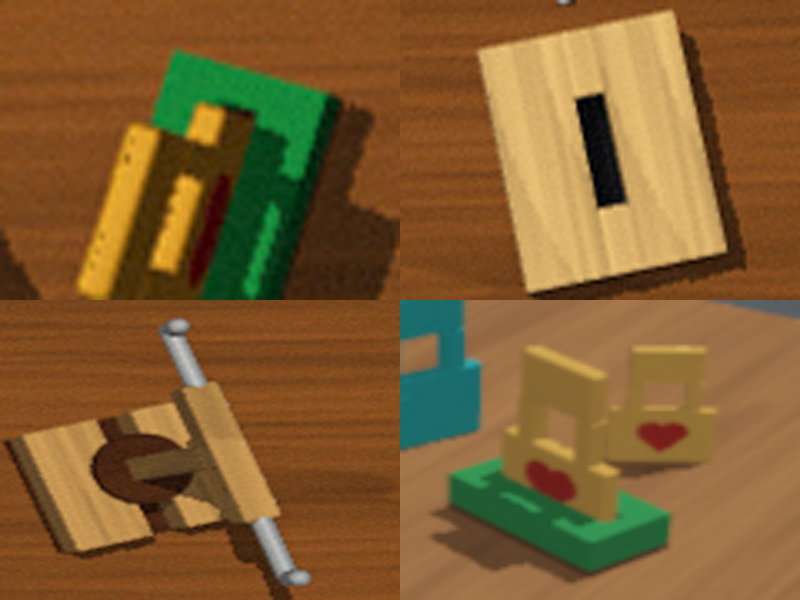

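```bash
cat >> h.py <<'E'
from scipy.spatial.transform import Rotation as Ro
def to(pos,yaw=None):
    """shift in tool axes (mm) + turn (deg) from measured pose to TCP pos, tool-y yaw (deg), pointing down"""
    s=manip.sense(); R=Ro.from_quat(s["tool_rot"]).as_matrix()
    sh=R.T@(np.array(pos)-s["tcp_pos"])*1000
    a=np.degrees(np.arctan2(R[1,1],R[0,1]))
    if yaw is None: yaw=a
    y=np.radians(yaw); G=np.c_[[np.sin(y),-np.cos(y),0],[np.cos(y),np.sin(y),0],[0,0,-1]]
    print("at",s["tcp_pos"].round(4),"yaw",round(a,2),"t",round(s["t"],2),"F",s["force"].round(1),"q6",s["q"][5].round(2),"gap",round(s["finger_gap"],3))
    print("shift mm",sh.round(1),"turn",np.degrees(Ro.from_matrix(R.T@G).as_rotvec()).round(2))
E
python3 - <<'E'
from h import *
to([.48,0,.36],76)
p=onz("top0",[[189,266],[177.6,298.6]],.166);print(p,np.linalg.norm(p[1]-p[0]))
E
```

```text
at [0.1469 0.6068 0.2304] yaw 76.38 t 0.1 F [ 0.1 -0.3 -0.3] q6 -0.18 gap 1.0Traceback (most recent call last):
  File "<stdin>", line 2, in <module>
  File "h.py", line 28, in to
    print("shift mm",sh.round(1),"turn",np.degrees(Ro.from_matrix(R.T@G).as_rotvec()).round(2))
                                                   ~~~~~~~~~~~~~~^^^^^^^
  File "scipy/spatial/transform/_rotation.pyx", line 1143, in scipy.spatial.transform._rotation.Rotation.from_matrix
ValueError: Non-positive determinant (left-handed or null coordinate frame) in rotation matrix 0: [[-9.99978514e-01 -6.54628197e-03 -3.41719499e-04]
 [-6.54692987e-03  9.99976705e-01  1.93062375e-03]
 [-3.29073131e-04 -1.93281948e-03  9.99998078e-01]].
```

```bash
sed -i 's/\[np.sin(y),-np.cos(y),0\]/[-np.sin(y),np.cos(y),0]/' h.py
python3 - <<'E'
from h import *
to([.48,0,.36],100)
p=onz("top0",[[189,266],[177.6,298.6]],.166);print(p,np.linalg.norm(p[1]-p[0]))
E
```

```text
at [0.1469 0.6068 0.2304] yaw 76.38 t 0.1 F [ 0.1 -0.3 -0.3] q6 -0.18 gap 1.0
shift mm [-466.6 -511.5 -128.8] turn [ -0.11  -0.04 -23.62]
[[0.50189003 0.27262966 0.166     ]
 [0.4412084  0.29315317 0.166     ]] 0.06405836917567982
```

Emit:
step_arm(commands=[-0.034, -0.036, -0.009, 0, 0, -2, -0.068, -0.071, -0.018, 0, 0, -4, -0.1, -0.105, -0.026, 0, 0, -6, -0.13, -0.14, -0.035, 0, 0, -8, -0.165, -0.175, -0.044, 0, 0, -10, -0.2, -0.21, -0.053, 0, 0, -12, -0.23, -0.245, -0.062, 0, 0, -14, -0.26, -0.28, -0.07, 0, 0, -15, -0.29, -0.31, -0.08, 0, 0, -17, -0.325, -0.34, -0.088, 0, 0, -19])

```text
t: 1.1
tcp_pos: [0.3828, 0.1988, 0.3197]
tool_rot: [-0.048, 0.999, 0.0, -0.0]
force: [0.5, 0.4, 0.4]
finger_gap: 0.999
gripper_force: 0.0
```

```bash
python3 -c "
from h import *
to([.48,0,.36],100)"
```

```text
at [0.3828 0.1988 0.3197] yaw 95.47 t 1.1 F [0.5 0.4 0.4] q6 -1.45 gap 0.999
shift mm [ -77.8 -207.1  -40.4] turn [ 0.02 -0.02 -4.53]
```

Emit:
step_arm(commands=[-0.015, -0.04, -0.008, 0, 0, -1, -0.03, -0.08, -0.016, 0, 0, -2, -0.045, -0.12, -0.024, 0, 0, -3, -0.06, -0.16, -0.032, 0, 0, -4, -0.07, -0.187, -0.036, 0, 0, -4.5, -0.078, -0.207, -0.04, 0, 0, -4.5, -0.078, -0.207, -0.04, 0, 0, -4.5, -0.078, -0.207, -0.04, 0, 0, -4.5, -0.078, -0.207, -0.04, 0, 0, -4.5, -0.078, -0.207, -0.04, 0, 0, -4.5])

```text
t: 2.1
tcp_pos: [0.4793, 0.0027, 0.3591]
tool_rot: [-0.087, 0.996, 0.0, -0.0]
force: [-0.7, -0.0, 0.5]
finger_gap: 0.999
gripper_force: 0.0
```

```bash
python3 -c "
from h import *
snap('wrist','w1'); to([.49,-.24,.36],104)
print(proj('w1',[[.551,-.0187,.05]]))"
```

```text
at [0.4794 0.0026 0.3592] yaw 99.96 t 2.15 F [-0.1  0.8 -0.1] q6 -1.97 gap 0.998
shift mm [  31.5 -240.8   -0.9] turn [ 0.02 -0.03 -4.04]
[[289.81227629 243.60026955]]
```

View pics/w1.png

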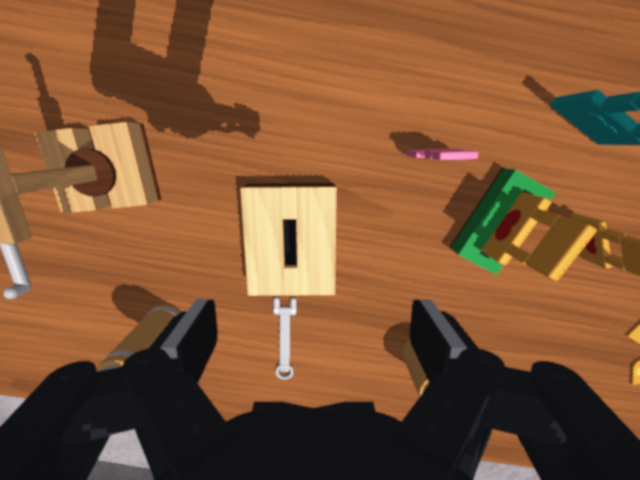

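The wrist view shows the slot centred near (290,243), which matches the prediction from the top view. The stand is at far left and the plaque at (560,250).

```bash
python3 -c "
from h import *
im=cv2.imread('pics/w1.png');g=cv2.cvtColor(im,cv2.COLOR_BGR2GRAY)
m=np.zeros_like(g);m[205:285,265:315]=(g[205:285,265:315]<75)*255
c=max(cv2.findContours(m,0,2)[0],key=cv2.contourArea);r=cv2.minAreaRect(c);print(r)
w=onz('w1',cv2.boxPoints(r),.05);print(w,w.mean(0))
# board corners
b=np.zeros_like(g);b[150:310,220:350]=((g>130)*255).astype(np.uint8)[150:310,220:350]
b=cv2.morphologyEx(b,2,np.ones((5,5)))
c=max(cv2.findContours(b,0,2)[0],key=cv2.contourArea);r=cv2.minAreaRect(c);print(r)
w=onz('w1',cv2.boxPoints(r),.05);print(w,w.mean(0))
d=np.load('pics/w1.npz');print('cam',-d['R'].T@d['t'],d['R'].round(2))
to([.50,-.26,.36],104)"
```

```text
((289.5, 242.5), (45.0, 11.0), 90.0)
[[ 0.51829697 -0.03198221  0.05      ]
 [ 0.51563295 -0.01687096  0.05      ]
 [ 0.58193779 -0.00626151  0.05      ]
 [ 0.58471261 -0.02201628  0.05      ]] [ 0.55014508 -0.01928274  0.05      ]
((288.4999694824219, 241.49996948242188), (108.99998474121094, 94.99998474121094), 90.0)
[[ 0.48305394 -0.09613167  0.05      ]
 [ 0.46070129  0.03057826  0.05      ]
 [ 0.62034713  0.06209688  0.05      ]
 [ 0.6450183  -0.07807831  0.05      ]] [ 0.55228017 -0.02038371  0.05      ]
cam [ 0.40570035 -0.01099486  0.50073573] [[-0.17  0.98  0.  ]
 [ 0.94  0.17  0.29]
 [ 0.29  0.05 -0.96]]
at [0.4794 0.0026 0.3592] yaw 99.96 t 2.15 F [-0.1  0.8 -0.1] q6 -1.97 gap 0.998
shift mm [  25.1 -262.2   -0.9] turn [ 0.02 -0.03 -4.04]
```

Emit:
step_arm(commands=[0.002, -0.03, 0, 0, 0, 0, 0.005, -0.065, 0, 0, 0, -1, 0.008, -0.105, 0, 0, 0, -1.5, 0.01, -0.145, 0, 0, 0, -2, 0.015, -0.185, 0, 0, 0, -2.5, 0.018, -0.225, 0, 0, 0, -3, 0.022, -0.26, 0, 0, 0, -3.5, 0.03, -0.29, 0, 0, 0, -4, 0.033, -0.3, 0, 0, 0, -4, 0.033, -0.3, 0, 0, 0, -4])

```text
t: 3.15
tcp_pos: [0.4987, -0.3, 0.3589]
tool_rot: [-0.12, 0.993, 0.0, -0.0]
force: [0.8, 0.2, 0.6]
finger_gap: 1.002
gripper_force: 0.0
```

```bash
python3 -c "
from h import *
im=snap('wrist','w2'); to([.50,-.303,.173],104)
print(proj('w2',[[.497,-.3,.2],[.505,-.306,.2]]))"
```

```text
at [ 0.4988 -0.2987  0.359 ] yaw 103.86 t 3.2 F [-0.5  0.5  0.1] q6 -2.54 gap 1.002
shift mm [ -0.2  -4.7 186. ] turn [ 0.09 -0.01 -0.14]
[[314.00004919 221.65497672]
 [305.73736003 228.2332391 ]]
```

View pics/w2.png

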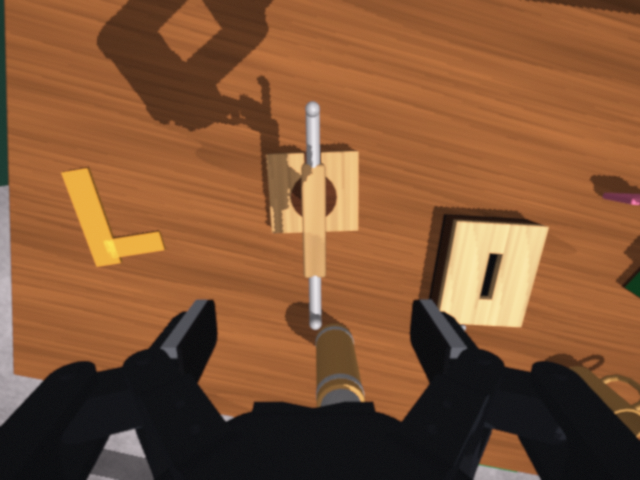

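The wrist view shows the crossbar, with end edges at rows 166 and 276 around column 314 and tips at (313,108) and (316,323).

```bash
python3 -c "
from h import *
w=onz('w2',[[314,166],[314.5,276]],.2);print(w,w.mean(0),np.linalg.norm(w[1]-w[0]))
t=onz('w2',[[313,108],[316,323]],.211);print(t,t.mean(0),np.linalg.norm(t[1]-t[0]));d=t[1]-t[0];print(np.degrees(np.arctan2(d[1],d[0])))
d=w[1]-w[0];print(np.degrees(np.arctan2(d[1],d[0])))
c=(w.mean(0)+t.mean(0))/2
to([c[0],c[1],.169],103.9)"
```

```text
[[ 0.44777288 -0.31216636  0.2       ]
 [ 0.55001469 -0.28639283  0.2       ]] [ 0.49889379 -0.29927959  0.2       ] 0.10544033381695635
[[ 0.40238666 -0.32426336  0.211     ]
 [ 0.59388941 -0.27405915  0.211     ]] [ 0.49813803 -0.29916126  0.211     ] 0.19797416029391934
14.69003321306528
14.148574978198301
at [ 0.4988 -0.2987  0.359 ] yaw 103.86 t 3.2 F [-0.5  0.5  0.1] q6 -2.54 gap 1.002
shift mm [  0.4  -0.7 190. ] turn [ 0.09 -0.01 -0.04]
```

Emit:
step_arm(commands=[0, -0.001, 0.015, 0, 0, -0.4, 0, -0.001, 0.04, 0, 0, -0.4, 0, -0.001, 0.07, 0, 0, -0.4, 0, -0.001, 0.1, 0, 0, -0.4, 0, -0.001, 0.13, 0, 0, -0.4, 0, -0.001, 0.155, 0, 0, -0.4, 0, -0.001, 0.175, 0, 0, -0.4, 0, -0.001, 0.188, 0, 0, -0.4, 0, -0.001, 0.188, 0, 0, -0.4, 0, -0.001, 0.188, 0, 0, -0.4])

```text
t: 4.2
tcp_pos: [0.4998, -0.3, 0.172]
tool_rot: [-0.125, 0.992, -0.0, 0.0]
force: [-0.5, -0.4, 0.7]
finger_gap: 1.002
gripper_force: 0.0
```

Emit:
step_arm(commands=[0, 0, 0, 0, 0, 0, 0, 0, 0, 0, 0, 0, 0, 0, 0, 0, 0, 0, 0, 0, 0, 0, 0, 0, 0, 0, 0, 0, 0, 0, 0, 0, 0, 0, 0, 0, 0, 0, 0, 0, 0, 0, 0, 0, 0, 0, 0, 0, 0, 0, 0, 0, 0, 0, 0, 0, 0, 0, 0, 0], jaw=0, grip_force=100)

```text
t: 5.2
tcp_pos: [0.4993, -0.3005, 0.1719]
tool_rot: [-0.124, 0.992, -0.0, 0.0]
force: [-0.3, 1.7, 6.1]
finger_gap: 0.243
gripper_force: 99.2
```

```bash
python3 -c "
from h import *
to([.4985,-.2993,.171],104.3)"
```

```text
at [ 0.4993 -0.3005  0.1719] yaw 104.27 t 5.2 F [-0.3  1.7  6.1] q6 -2.55 gap 0.243
shift mm [0.5 1.3 0.9] turn [-0.01  0.02 -0.03]
```

Emit:
step_arm(commands=[0, 0, -0.003, 0, 0, 0, 0, 0, -0.01, 0, 0, 0, 0, 0, -0.02, 0, 0, 0, 0, 0, -0.034, 0, 0, 0, 0, 0, -0.049, 0, 0, 0, 0, 0, -0.064, 0, 0, 0, 0, 0, -0.077, 0, 0, 0, 0, 0, -0.086, 0, 0, 0, 0, 0, -0.09, 0, 0, 0, 0, 0, -0.09, 0, 0, 0])

```text
t: 6.2
tcp_pos: [0.4993, -0.3007, 0.2618]
tool_rot: [-0.124, 0.992, -0.0, 0.0]
force: [0.8, 0.4, -6.0]
finger_gap: 0.239
gripper_force: 98.2
```

```bash
python3 -c "
from h import *
to([.550,-.0195,.255],100.2)"
```

```text
at [ 0.4993 -0.3007  0.2618] yaw 104.27 t 6.2 F [ 0.8  0.4 -6. ] q6 -2.55 gap 0.239
shift mm [-118.5  260.     6.6] turn [-0.04  0.03  4.07]
```

Emit:
step_arm(commands=[-0.003, 0.007, 0, 0, 0, 0, -0.01, 0.021, 0, 0, 0, 0.3, -0.02, 0.043, 0, 0, 0, 0.7, -0.032, 0.07, 0, 0, 0, 1.1, -0.045, 0.099, 0.001, 0, 0, 1.6, -0.059, 0.13, 0.002, 0, 0, 2, -0.073, 0.16, 0.004, 0, 0, 2.5, -0.086, 0.19, 0.006, 0, 0, 3, -0.098, 0.216, 0.0066, 0, 0, 3.5, -0.107, 0.236, 0.0066, 0, 0, 4])

```text
t: 7.2
tcp_pos: [0.5438, -0.0418, 0.2539]
tool_rot: [-0.09, 0.996, 0.001, -0.001]
force: [-0.2, -0.6, -5.8]
finger_gap: 0.244
gripper_force: 98.2
```

Emit:
step_arm(commands=[-0.006, 0.013, 0, 0, 0, 0, -0.01, 0.02, 0, 0, 0, 0, -0.0115, 0.024, 0, 0, 0, 0, -0.0115, 0.024, 0, 0, 0, 0, -0.0115, 0.024, 0, 0, 0, 0, -0.0115, 0.024, 0.005, 0, 0, 0, -0.0115, 0.024, 0.01, 0, 0, 0, -0.0115, 0.024, 0.017, 0, 0, 0, -0.0115, 0.024, 0.022, 0, 0, 0, -0.0115, 0.024, 0.022, 0, 0, 0])

```text
t: 8.2
tcp_pos: [0.5508, -0.0198, 0.2314]
tool_rot: [-0.089, 0.996, 0.0, -0.001]
force: [-1.1, -0.3, -5.9]
finger_gap: 0.241
gripper_force: 98.1
```

```bash
python3 -c "
from h import *
a=snap('scene','s3');b=snap('top','t3');w=snap('wrist','w3'); to([.550,-.0195,.206],100.2)
A=cv2.resize(a[170:320,230:390],(400,375));B=cv2.resize(b[180:300,280:408],(400,375))
W=w[60:360,150:500]
o=np.zeros((600,800,3),np.uint8);o[:375,:400]=A;o[:375,400:]=B;o[375:600,:263]=cv2.resize(W,(263,225));cv2.imwrite('pics/c3.png',o)"
```

```text
at [ 0.5519 -0.0198  0.2327] yaw 100.28 t 8.35 F [-0.8  0.3 -5.5] q6 -1.99 gap 0.238
shift mm [ 1.8  0.7 26.7] turn [-0.01  0.01  0.08]
```

View pics/c3.png

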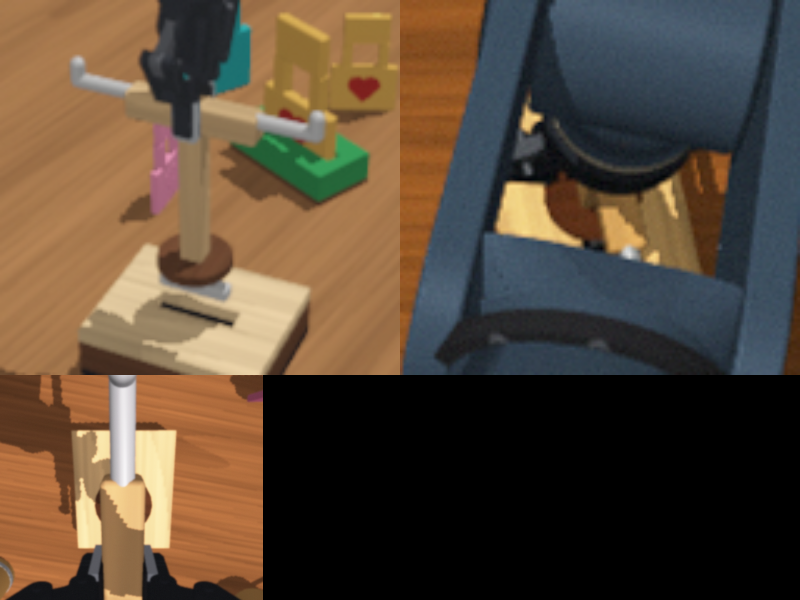

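The scene crop shows the toggle hovering directly over the slot and parallel to it, with its ends near (294,283) and (322,287) above the slot ends (295,291) and (325,299).

Emit:
step_arm(commands=[0.001, 0, 0.003, 0, 0, 0, 0.001, 0, 0.006, 0, 0, 0, 0.001, 0, 0.009, 0, 0, 0, 0.001, 0, 0.012, 0, 0, 0, 0.001, 0, 0.015, 0, 0, 0, 0.001, 0, 0.018, 0, 0, 0, 0.001, 0, 0.021, 0, 0, 0, 0.001, 0, 0.024, 0, 0, 0, 0.001, 0, 0.026, 0, 0, 0, 0.001, 0, 0.027, 0, 0, 0])

```text
t: 9.35
tcp_pos: [0.5506, -0.02, 0.2054]
tool_rot: [-0.09, 0.996, 0.0, -0.0]
force: [-0.2, 0.3, -5.9]
finger_gap: 0.24
gripper_force: 98.2
```

```bash
python3 -c "
from h import *
to([.550,-.0195,.182],100.2);print(manip.sense()['ft_torque'])"
```

```text
at [ 0.5506 -0.02    0.2054] yaw 100.27 t 9.35 F [-0.2  0.3 -5.9] q6 -1.99 gap 0.24
shift mm [ 0.5  0.6 23.4] turn [ 0.01 -0.02  0.07]
[-0.00999648  0.07385254 -0.04579683]
```

Emit:
step_arm(commands=[0, 0, 0.003, 0, 0, 0, 0, 0, 0.006, 0, 0, 0, 0, 0, 0.009, 0, 0, 0, 0, 0, 0.012, 0, 0, 0, 0, 0, 0.015, 0, 0, 0, 0, 0, 0.018, 0, 0, 0, 0, 0, 0.02, 0, 0, 0, 0, 0, 0.021, 0, 0, 0, 0, 0, 0.022, 0, 0, 0, 0, 0, 0.022, 0, 0, 0])

```text
t: 10.35
tcp_pos: [0.5507, -0.02, 0.1836]
tool_rot: [-0.09, 0.996, 0.0, -0.0]
force: [0.4, -0.1, -6.0]
finger_gap: 0.238
gripper_force: 98.2
```

```bash
python3 -c "
from h import *
to([.550,-.0195,.182],100.2);print(manip.sense()['ft_torque'])"
```

```text
at [ 0.5507 -0.02    0.1836] yaw 100.28 t 10.35 F [ 0.4 -0.1 -6. ] q6 -1.99 gap 0.238
shift mm [0.6 0.6 1.6] turn [ 0.   -0.01  0.08]
[0.02016123 0.00027143 0.02067166]
```

Emit:
step_arm(commands=[0, 0, 0.0008, 0, 0, 0, 0, 0, 0.0008, 0, 0, 3, 0, 0, 0.0008, 0, 0, 9, 0, 0, 0.0008, 0, 0, 16, 0, 0, 0.0008, 0, 0, 24, 0, 0, 0.0008, 0, 0, 32, 0, 0, 0.0008, 0, 0, 40, 0, 0, 0.0008, 0, 0, 48, 0, 0, 0.0008, 0, 0, 54, 0, 0, 0.0008, 0, 0, 58])

```text
t: 11.35
tcp_pos: [0.5508, -0.02, 0.183]
tool_rot: [0.406, 0.914, 0.0, 0.0]
force: [-0.2, -0.1, -5.1]
finger_gap: 0.237
gripper_force: 98.3
```

```bash
python3 -c "
from h import *
to([.550,-.0195,.182],10.2);print(manip.sense()['ft_torque'])"
```

```text
at [ 0.5508 -0.02    0.183 ] yaw 42.07 t 11.35 F [-0.2 -0.1 -5.1] q6 -0.97 gap 0.237
shift mm [ 0.9 -0.3  1. ] turn [1.000e-02 1.000e-02 3.187e+01]
[ 0.01382359 -0.03623607 -0.0452664 ]
```

Emit:
step_arm(commands=[0, 0, 0, 0, 0, 4, 0, 0, 0, 0, 0, 11, 0, 0, 0, 0, 0, 18, 0, 0, 0, 0, 0, 25, 0, 0, 0, 0, 0, 30, 0, 0, 0, 0, 0, 31.8, 0, 0, 0.0007, 0, 0, 31.8, 0, 0, 0.0014, 0, 0, 31.8, 0, 0, 0.002, 0, 0, 31.8, 0, 0, 0.002, 0, 0, 31.8])

```text
t: 12.35
tcp_pos: [0.5511, -0.02, 0.1819]
tool_rot: [0.639, 0.769, 0.0, 0.001]
force: [-1.1, 0.9, 3.9]
finger_gap: 0.242
gripper_force: 99.6
```

```bash
python3 -c "
from h import *
to([.550,-.0195,.182],10.2);print(manip.sense()['ft_torque'])"
```

```text
at [ 0.5511 -0.02    0.1819] yaw 10.5 t 12.35 F [-1.1  0.9  3.9] q6 -0.42 gap 0.242
shift mm [ 0.7 -1.  -0.1] turn [0.06 0.03 0.3 ]
[ 0.09644934  0.49439189 -0.0218071 ]
```

Emit:
step_arm(commands=[0, 0, 0, 0, 0, 0, 0, 0, 0, 0, 0, 0, 0, 0, 0, 0, 0, 0, 0, 0, 0, 0, 0, 0, 0, 0, 0, 0, 0, 0, 0, 0, -0.008, 0, 0, 0, 0, 0, -0.025, 0, 0, 0, 0, 0, -0.05, 0, 0, 0, 0, 0, -0.085, 0, 0, 0, 0, 0, -0.12, 0, 0, 0], jaw=100)

```text
t: 13.35
tcp_pos: [0.5504, -0.0199, 0.3024]
tool_rot: [0.64, 0.769, -0.0, -0.0]
force: [0.6, -0.6, -0.1]
finger_gap: 1.004
gripper_force: 0.0
```

```bash
python3 -c "
from h import *
c=onz('top0',[[189,266],[177.6,298.6]],.166).mean(0);print(c)
to([c[0]-.02,c[1],.34],71)"
```

```text
[0.47154922 0.28289142 0.166     ]
at [ 0.5504 -0.0199  0.3024] yaw 10.48 t 13.35 F [ 0.6 -0.6 -0.1] q6 -0.42 gap 1.004
shift mm [315.7 -42.2 -37.5] turn [-2.000e-02 -3.000e-02 -6.052e+01]
```

Emit:
step_arm(commands=[0.01, -0.001, -0.008, 0, 0, -3, 0.035, -0.004, -0.018, 0, 0, -9, 0.07, -0.009, -0.03, 0, 0, -16, 0.11, -0.015, -0.038, 0, 0, -24, 0.155, -0.02, -0.038, 0, 0, -32, 0.2, -0.026, -0.038, 0, 0, -40, 0.24, -0.032, -0.038, 0, 0, -48, 0.28, -0.037, -0.038, 0, 0, -55, 0.305, -0.041, -0.038, 0, 0, -60, 0.316, -0.042, -0.038, 0, 0, -60.5])

```text
t: 14.35
tcp_pos: [0.4508, 0.2851, 0.3395]
tool_rot: [0.164, 0.987, 0.0, 0.0]
force: [-0.2, -1.4, 0.7]
finger_gap: 1.001
gripper_force: 0.0
```

Emit:
step_arm(commands=[0, 0, 0, 0, 0, 0, 0, 0, 0, 0, 0, 0, 0, 0, 0, 0, 0, 0, 0, 0, 0, 0, 0, 0, 0, 0, 0, 0, 0, 0, 0, 0, 0, 0, 0, 0, 0, 0, 0, 0, 0, 0, 0, 0, 0, 0, 0, 0, 0, 0, 0, 0, 0, 0, 0, 0, 0, 0, 0, 0])

```text
t: 15.35
tcp_pos: [0.452, 0.2832, 0.3389]
tool_rot: [0.165, 0.986, 0.0, 0.0]
force: [-0.8, 0.2, -0.2]
finger_gap: 1.003
gripper_force: 0.0
```

```bash
python3 -c "
from h import *
w=snap('wrist','w4'); s=snap('scene','s4')
to([.4715,.2829,.34],71); print(proj('w4',[.4715,.2829,.166]))
o=np.zeros((480,800,3),np.uint8);o[:,:480]=w[:,80:560];o[:300,480:]=cv2.resize(s[180:360,230:422],(320,300));cv2.imwrite('pics/c4.png',o)"
```

```text
at [0.452  0.2832 0.3389] yaw 70.98 t 15.45 F [0.2 0.4 0.1] q6 -0.89 gap 1.004
shift mm [-18.6   6.1  -1.1] turn [ 0.    0.   -0.02]
[[319.68091832 237.87843205]]
```

View pics/c4.png

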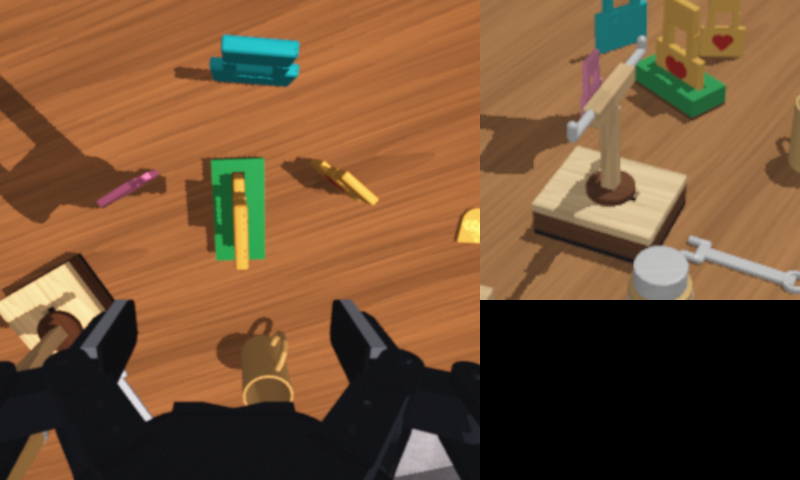

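The scene crop shows the stand upright with its collar on the board and its arms across the slot. In the wrist view the plaque's top edge is a vertical strip near column 320 (full image), rows about 200–268.

```bash
python3 -c "
from h import *
im=cv2.imread('pics/w4.png')
h=cv2.cvtColor(im,cv2.COLOR_BGR2HSV);m=np.zeros(h.shape[:2],np.uint8)
m[150:280,300:345]=cv2.inRange(h,(16,120,150),(32,255,255))[150:280,300:345]
for r in range(172,272,6):
    x=np.where(m[r])[0]; print(r,(x.min(),x.max(),len(x)) if len(x) else None,end='; ')
g=cv2.inRange(h,(50,120,60),(80,255,255));g[:140]=0
c=max(cv2.findContours(g,0,2)[0],key=cv2.contourArea);r=cv2.minAreaRect(c);print(r)
w=onz('w4',cv2.boxPoints(r),.036);print(w.mean(0))
"
```

```text
172 None; 178 (np.int64(315), np.int64(322), 8); 184 (np.int64(313), np.int64(324), 12); 190 (np.int64(314), np.int64(324), 11); 196 None; 202 None; 208 (np.int64(314), np.int64(327), 14); 214 (np.int64(314), np.int64(327), 14); 220 (np.int64(314), np.int64(327), 14); 226 (np.int64(314), np.int64(327), 14); 232 (np.int64(315), np.int64(327), 13); 238 (np.int64(315), np.int64(327), 13); 244 (np.int64(315), np.int64(328), 14); 250 (np.int64(315), np.int64(328), 14); 256 (np.int64(315), np.int64(328), 14); 262 (np.int64(315), np.int64(328), 14); 268 (np.int64(316), np.int64(327), 12); ((317.72711181640625, 208.44338989257812), (100.93183898925781, 52.27265930175781), 88.99491119384766)
[0.47134346 0.28285164 0.036     ]
```

```bash
python3 -c "
from h import *
w=onz('w4',[[320.6,204],[321.8,269]],.166);c=w.mean(0);d=w[1]-w[0];y=np.degrees(np.arctan2(d[1],d[0]));print(w,c,y)
to([c[0],c[1],.136],y+90); s=manip.sense()
g=onz('w4',[[380+0,205],[395,165],[457,200]],.1);print(g)"
```

```text
[[0.43965525 0.29457162 0.166     ]
 [0.50354421 0.2743711  0.166     ]] [0.47159973 0.28447136 0.166     ] -17.545997879616632
at [0.452  0.2832 0.3389] yaw 70.98 t 15.45 F [0.2 0.4 0.1] q6 -0.89 gap 1.004
shift mm [-18.1   7.6 202.9] turn [ 0.    0.   -1.47]
[[0.47547689 0.3569056  0.1       ]
 [0.43711286 0.38504931 0.1       ]
 [0.4988074  0.44276907 0.1       ]]
```

Emit:
step_arm(commands=[-0.01, 0.004, 0.015, 0, 0, -1.2, -0.018, 0.0075, 0.035, 0, 0, -1.2, -0.018, 0.0075, 0.065, 0, 0, -1.2, -0.018, 0.0075, 0.095, 0, 0, -1.2, -0.018, 0.0075, 0.125, 0, 0, -1.2, -0.018, 0.0075, 0.155, 0, 0, -1.2, -0.018, 0.0075, 0.18, 0, 0, -1.2, -0.018, 0.0075, 0.197, 0, 0, -1.2, -0.018, 0.0075, 0.203, 0, 0, -1.2, -0.018, 0.0075, 0.203, 0, 0, -1.2], jaw=60)

```text
t: 16.45
tcp_pos: [0.4711, 0.284, 0.1344]
tool_rot: [0.155, 0.988, -0.001, -0.001]
force: [-0.7, 1.1, 0.3]
finger_gap: 0.598
gripper_force: 0.0
```

Emit:
step_arm(commands=[0, 0, 0, 0, 0, 0, 0, 0, 0, 0, 0, 0, 0, 0, 0, 0, 0, 0, 0, 0, 0, 0, 0, 0, 0, 0, 0, 0, 0, 0, 0, 0, 0, 0, 0, 0, 0, 0, 0, 0, 0, 0, 0, 0, 0, 0, 0, 0, 0, 0, 0, 0, 0, 0, 0, 0, 0, 0, 0, 0], jaw=0, grip_force=60)

```text
t: 17.45
tcp_pos: [0.4724, 0.2846, 0.1371]
tool_rot: [0.155, 0.988, 0.001, 0.001]
force: [1.1, -0.2, 5.5]
finger_gap: 0.152
gripper_force: 59.4
```

```bash
python3 -c "
from h import *
to([.4716,.2845,.136],72.3)"
```

```text
at [0.4724 0.2846 0.1371] yaw 72.18 t 17.45 F [ 1.1 -0.2  5.5] q6 -0.92 gap 0.152
shift mm [ 0.7 -0.4  1.1] turn [ 0.09  0.12 -0.12]
```

Emit:
step_arm(commands=[0, 0, -0.004, 0, 0, 0, 0, 0, -0.012, 0, 0, 0, 0, 0, -0.025, 0, 0, 0, 0, 0, -0.04, 0, 0, 0, 0, 0, -0.057, 0, 0, 0, 0, 0, -0.075, 0, 0, 0, 0, 0, -0.09, 0, 0, 0, 0, 0, -0.102, 0, 0, 0, 0, 0, -0.109, 0, 0, 0, 0, 0, -0.109, 0, 0, 0])

```text
t: 18.45
tcp_pos: [0.4719, 0.2846, 0.2461]
tool_rot: [0.155, 0.988, 0.001, 0.001]
force: [0.3, -0.9, -2.4]
finger_gap: 0.146
gripper_force: 58.5
```

```bash
python3 -c "
from h import *
to([.5236,.1275,.246],100.4)"
```

```text
at [0.4719 0.2846 0.2461] yaw 72.18 t 18.45 F [ 0.3 -0.9 -2.4] q6 -0.92 gap 0.146
shift mm [-9.730e+01 -1.337e+02  1.000e-01] turn [  0.05   0.12 -28.22]
```

Emit:
step_arm(commands=[-0.004, -0.005, 0, 0, 0, -1, -0.014, -0.02, 0, 0, 0, -4, -0.028, -0.039, 0, 0, 0, -8, -0.044, -0.06, 0, 0, 0, -13, -0.06, -0.082, 0, 0, 0, -18, -0.075, -0.103, 0, 0, 0, -23, -0.088, -0.121, 0, 0, 0, -26.5, -0.095, -0.131, 0, 0, 0, -28, -0.0973, -0.1337, 0, 0, 0, -28.2, -0.0973, -0.1337, 0, 0, 0, -28.2])

```text
t: 19.45
tcp_pos: [0.5229, 0.1267, 0.2442]
tool_rot: [-0.09, 0.996, 0.0, -0.001]
force: [0.1, 0.7, -1.1]
finger_gap: 0.153
gripper_force: 58.5
```

```bash
python3 -c "
from h import *
w=snap('wrist','w5'); s=snap('scene','s5')
to([.5384,.0469,.246],100.4); print(proj('s5',[[.5384,.0469,.210],[.5236,.1275,.230]]))
o=np.zeros((480,800,3),np.uint8);o[:,:480]=w[:,80:560];o[:400,480:]=cv2.resize(s[130:330,230:390],(320,400));cv2.imwrite('pics/c5.png',o)"
```

```text
at [0.5226 0.1277 0.2445] yaw 100.38 t 19.55 F [-0.3 -0.9 -1.2] q6 -1.72 gap 0.152
shift mm [ -1.  -82.3  -1.6] turn [ 0.03 -0.07 -0.02]
[[320.80802644 213.56718136]
 [335.69102064 187.39084748]]
```

View pics/c5.png

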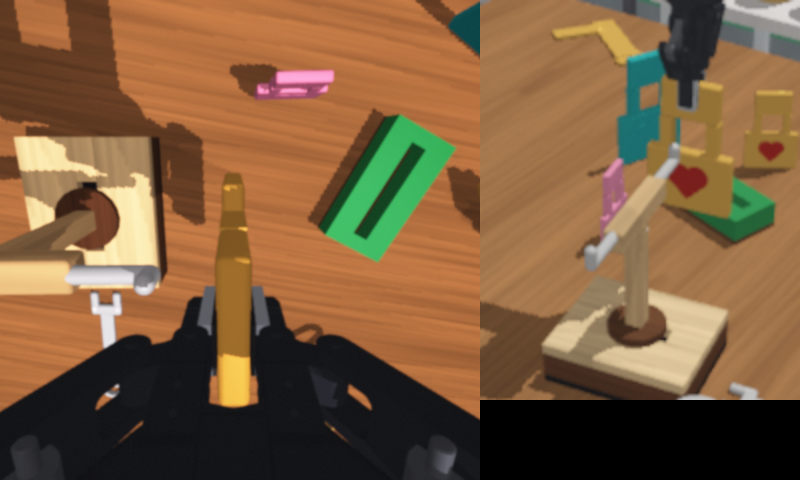

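The plaque hangs upright from the gripper. Its window is at scene-crop (690,125), in line with the arm's tip at (672,155). In the wrist view the tip is at (145,281), which is (225,281) in the full image.

```bash
python3 -c "
from h import *
print(onz('w5',[225,281],.222),'expected',.5507-.1805*.1,-.02+.0984)"
```

```text
[[0.52923973 0.07919716 0.222     ]] expected 0.53265 0.0784
```

Emit:
step_arm(commands=[0, -0.002, -0.001, 0, 0, 0, 0, -0.006, -0.002, 0, 0, 0, 0, -0.012, -0.002, 0, 0, 0, -0.001, -0.019, -0.002, 0, 0, 0, -0.001, -0.026, -0.002, 0, 0, 0, -0.001, -0.033, -0.002, 0, 0, 0, -0.001, -0.039, -0.002, 0, 0, 0, -0.001, -0.044, -0.002, 0, 0, 0, -0.001, -0.048, -0.002, 0, 0, 0, -0.001, -0.05, -0.002, 0, 0, 0])

```text
t: 20.55
tcp_pos: [0.5332, 0.0778, 0.2469]
tool_rot: [-0.09, 0.996, 0.0, 0.0]
force: [0.3, 0.7, -2.0]
finger_gap: 0.154
gripper_force: 58.6
```

```bash
python3 -c "
from h import *
to([.5384,.0469,.246],100.4)"
```

```text
at [0.5332 0.0778 0.2469] yaw 100.35 t 20.55 F [ 0.3  0.7 -2. ] q6 -1.81 gap 0.154
shift mm [  0.5 -31.3   0.9] turn [-0.    0.   -0.05]
```

Emit:
step_arm(commands=[0, -0.004, 0, 0, 0, 0, 0.001, -0.011, 0, 0, 0, 0, 0.001, -0.018, 0, 0, 0, 0, 0.0015, -0.025, 0, 0, 0, 0, 0.0015, -0.029, 0, 0, 0, 0, 0.0015, -0.031, 0.002, 0, 0, 0, 0.0015, -0.031, 0.006, 0, 0, 0, 0.0015, -0.031, 0.011, 0, 0, 0, 0.0015, -0.031, 0.015, 0, 0, 0, 0.0015, -0.031, 0.017, 0, 0, 0])

```text
t: 21.55
tcp_pos: [0.5368, 0.0478, 0.2291]
tool_rot: [-0.091, 0.996, 0.0, -0.001]
force: [0.7, 0.2, -0.5]
finger_gap: 0.154
gripper_force: 58.5
```

Emit:
step_arm(commands=[0, 0, 0, 0, 0, 0, 0, 0, 0.0007, 0, 0, 0, 0, 0, 0.0014, 0, 0, 0, 0, 0, 0.002, 0, 0, 0, 0, 0, 0.0025, 0, 0, 0, 0, 0, 0.003, 0, 0, 0, 0, 0, 0.003, 0, 0, 0, 0, 0, 0.003, 0, 0, 0, 0, 0, 0.003, 0, 0, 0, 0, 0, 0.003, 0, 0, 0])

```text
t: 22.55
tcp_pos: [0.5372, 0.0475, 0.2269]
tool_rot: [-0.09, 0.996, 0.0, 0.0]
force: [0.4, 0.5, -2.1]
finger_gap: 0.152
gripper_force: 58.5
```

```bash
python3 -c "
from h import *
to([.5384,.0469,.226],100.4)
w=snap('wrist','w6'); s=snap('scene','s6')
o=np.zeros((480,800,3),np.uint8);o[:,:480]=w[:,80:560];o[:400,480:]=cv2.resize(s[130:330,230:390],(320,400));cv2.imwrite('pics/c6.png',o)"
```

```text
at [0.5372 0.0475 0.2269] yaw 100.37 t 22.55 F [ 0.4  0.5 -2.1] q6 -1.87 gap 0.152
shift mm [-1.  -0.8  0.9] turn [-0.    0.   -0.03]
```

View pics/c6.png

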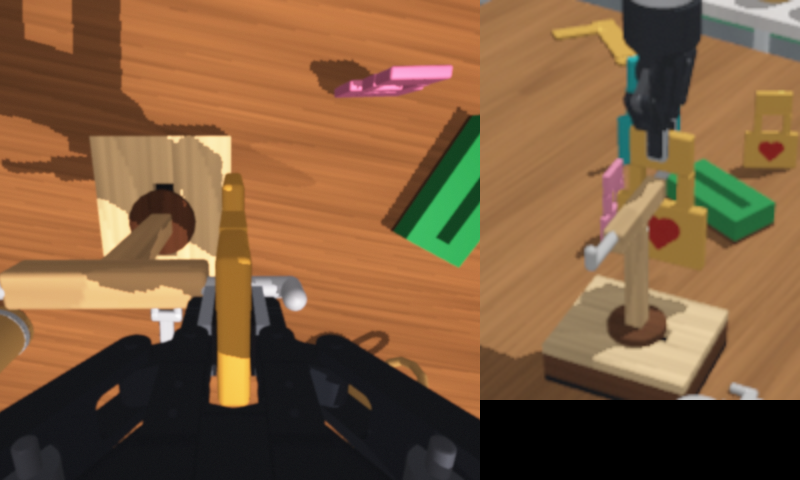

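Threaded: the rod passes through the window, and the tip at (297,295) is outside the plaque. I'll creep down until it makes contact.

Emit:
step_arm(commands=[0, 0, 0.0005, 0, 0, 0, 0, 0, 0.001, 0, 0, 0, 0, 0, 0.0015, 0, 0, 0, 0, 0, 0.0015, 0, 0, 0, 0, 0, 0.0015, 0, 0, 0, 0, 0, 0.0015, 0, 0, 0, 0, 0, 0.0015, 0, 0, 0, 0, 0, 0.0015, 0, 0, 0, 0, 0, 0.0015, 0, 0, 0, 0, 0, 0.0015, 0, 0, 0])

```text
t: 23.65
tcp_pos: [0.5374, 0.0477, 0.2258]
tool_rot: [-0.09, 0.996, 0.0, 0.0]
force: [-1.4, 1.6, 5.9]
finger_gap: 0.151
gripper_force: 59.5
```

Emit:
step_arm(commands=[0, 0, 0, 0, 0, 0, 0, 0, 0, 0, 0, 0, 0, 0, 0, 0, 0, 0, 0, 0, 0, 0, 0, 0, 0, 0, 0, 0, 0, 0, 0, 0, -0.005, 0, 0, 0, 0, 0, -0.018, 0, 0, 0, 0, 0, -0.04, 0, 0, 0, 0, 0, -0.07, 0, 0, 0, 0, 0, -0.1, 0, 0, 0], jaw=30)

```text
t: 24.65
tcp_pos: [0.537, 0.0475, 0.3265]
tool_rot: [-0.09, 0.996, 0.0, -0.0]
force: [0.2, -0.3, -0.1]
finger_gap: 0.299
gripper_force: 0.0
```

Emit:
step_arm(commands=[0, 0, -0.01, 0, 0, 0, 0, 0, -0.02, 0, 0, 0, 0, 0, -0.02, 0, 0, 0, 0, 0, -0.02, 0, 0, 0, 0, 0, -0.02, 0, 0, 0, 0, 0, -0.02, 0, 0, 0, 0, 0, -0.02, 0, 0, 0, 0, 0, -0.02, 0, 0, 0, 0, 0, -0.02, 0, 0, 0, 0, 0, -0.02, 0, 0, 0])

```text
t: 25.65
tcp_pos: [0.5372, 0.0475, 0.3454]
tool_rot: [-0.09, 0.996, 0.0, -0.0]
force: [0.1, 0.6, -1.2]
finger_gap: 0.3
gripper_force: 0.0
```

```bash
python3 -c "
from h import *
w=snap('wrist','w7'); s=snap('scene','s7')
o=np.zeros((480,800,3),np.uint8);o[:,:480]=w[:,80:560];o[:400,480:]=cv2.resize(s[130:330,230:390],(320,400));cv2.imwrite('pics/c7.png',o)"
```

```text
(no output)
```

View pics/c7.png

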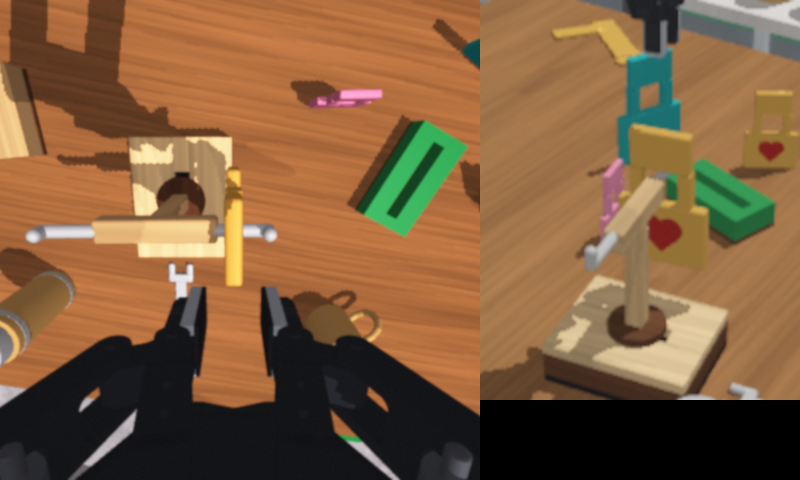

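The plaque hangs upright behind the tip at (270,233), the stand is square across the slot, and the gripper is clear.

```bash
python3 -c "
from station import manip
print(manip.sign_off())"
```

```text
the job is handed in; nothing more can be done
None
```

I handed the job in at about 26 s of the 54 s allowed. The stand is seated and locked across the slot, the heart plaque hangs freely behind the upturned tip, and nothing touched the mug, flask or wrench; the hand-in gave no verdict.

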